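# Snap a cartridge fuse into its spring clips and switch on

## Robot

A 6-joint arm with a two-finger parallel gripper is mounted at the origin on a cart in front of the work surface, level with it; the furniture and walls round the work are solid. World frame = base frame: x ahead of the robot, y to its left, z up, the work surface at z = 0. Lengths are in m, angles in rad, forces in N, time in s.
With the tool pointing down it reaches from about 0.35 to 0.725 m from the base axis. Payload 6 kg.
Tool frame: the origin (TCP) lies on the mounting face of the last link; the fingertips stand ctrl.finger_overhang ahead of it and the grasp point (between the pads) lies 155 mm ahead of it (ctrl.finger_overhang is the distance from the TCP to the fingertips, in m); z points along the fingers, y is the line along which they close (so a half turn about z gives the same grasp; the last joint's range is limited). The gripper opens to 85 mm and grips with 20 to 120 N. Pads are 22 mm wide; open, the fingers measure 114 mm over their backs; the gripper's body (76 mm by 85 mm) begins 54 mm behind the grasp point. The pads swing forward as they close: fully open they stand 13 mm farther back than shut.
Start: joints at [1.598, 0.04, 0.085, 0, -1.615, -0.334], TCP at [0.181, 0.572, 0.405] pointing down, gripper open.
Joint ranges: [-2.56, 2.56], [-1.29, 2.01], [-1.08, 1.49], [-3.29, 1.98], [-2.81, -0.18], [-2.99, 2.99]. Speed limits (rad/s): [2.57, 2.57, 3.01, 3.14, 3.14, 3.14].

## Interface

Orientations are given as a unit quaternion [x, y, z, w].
In Python, from rig import ctrl, optics, ticket gives the robot as it stands.
- The arm moves only by the shell command python3 -m inch 'ROWS'. ROWS is JSON, a list of rows, each a list of 5 numbers: the closure, from 0 (fully open) to 1 (shut), then the shift along the tool's x, y, z in m, then the turn about the tool's z in rad. In form: [[claw, tx, ty, tz, yaw], ...]. A call has 1 to 5 rows; each row is the pose to reach, as a shift and turn from the pose commanded when the call began, along the tool's axes at that moment; what a row does not reach only later rows make up. A row lasts 1/12 s, in which the tool goes at most 41.7 mm and 7.16 degrees, less where a joint would pass 70% of its speed; a pose out of reach is approached as far as the arm can. A call with a gripper value outside its range is refused whole. The fingers move at their own pace and stop on an object; the grip force is fixed at half the most. Time passes only in rows, so rows that repeat a pose let the fingers close. It gives the time, the measured TCP pose, the force, the opening and the grip force at its end, in the units of the state.
- ctrl.state(): the state, without advancing time (a new reading comes with each control period).
- optics.read_camera(name): name is "side" or "top"; returns a dict with "frame" (400x640x3 uint8, blue, green, red), "fx", "fy", "cx", "cy" (pixels), "k1" (the pictures are not rectified: a ray, as slopes to the right and down, at radius r is drawn at 1 + k1 r^2 times it, then the intrinsics apply), "position" and "orientation" of the camera in the world. Camera axes: x right, y up, looking along -z (the intrinsics and any distortion apply to the point x, -y, -z); pixel columns grow to the right and rows downward; lengths in m; the calibration is good to about 2 mm. A picture is of the moment at which its call begins. There is no depth.
- ticket.sign_off(): hands the job in; it is judged then, once.
Trained networks look in the newest picture that a camera, given by its name, has taken for a name from the list of things; names that differ only in an ending like _2 or _b are one class to them, and where a whole thing is asked for, a point or a joint stands for the part that bears it (a point fixed in the world has none). Each returns a list of dicts, best first, with "confidence" (0 to 1); they miss things now and then, are a little off and sometimes report something else, mostly with a low value. They report only what shows in the picture. A call takes as long as a camera call. They do not tell look-alikes from the thing itself.
- optics.masks_of(query, camera): "region" (400x640 bool, what is visible of it) and "location" ([column, row] in pixels, amid what is visible of it).
The state is a dict: "time": time; "qpos": joint angles; "dq": joint speeds; "tau": joint torques, N m; "eef_pos": TCP position; "ee_rot": TCP orientation; "wrist_force": force on the tool from outside, world axes, zero at the start; "moment": the same for the moment, N m; "grip_width": finger opening in m; "grip_force": force on a finger pad.
Only numpy, scipy, OpenCV 4.12 (cv2) and the standard library are available. Lean on these libraries where they do the work, as an engineer would, in place of code of your own. Each camera call takes 0.05 s, during which the arm holds its last target. There are 200 camera calls.

## Task

Fit the blue-banded fuse into the sprung fuse holder: lay it lengthwise between the two copper spring clips and press it down until it snaps in and sits fully home in both saddles, pushing slowly and firmly but never with more than about 25 N. Then throw the red-balled switch beside it over to the on side. Leave the red-banded fuse, the screwdriver and the loose post alone.

Things in the scene. Friction and masses are not known exactly. Their poses are not given: they have to be found in the camera images.
- fuse_blue: The fuse to fit: white square ceramic body 20 x 44 x 20 mm with a blue band round its middle, and a steel cap of 20 mm diameter at each end, 72 mm long over all along its own y. The outer 6 mm of each cap is a chamfer (cone from radius 10 to radius 1.5 mm). Origin at its centre; lies on the worktop with its centre 10 mm up. About 60 g.
- fuse_red: The wrong fuse, same shape with a red band; stays where it lies. Origin at its centre.
- fuse_base: Fixed aluminium base plate, 100 mm (its x) by 195 mm (its y, from -66 to +130), 12 mm thick, carrying the sprung fuse holder and, at its +y end, the switch. Origin on the worktop under the middle of the fuse holder; its axes are the axes of the seat.
- seat (a point): Where the fuse's centre lies when fully home: a point of the sprung holder, 64 mm above the worktop while unloaded; its axes are the base plate's. The fuse lies along its y, either way round, any flat side down. First touch on the clips is with the fuse's centre about 12 mm above the seat; the fuse passes the clips' lips between 8 and 4 mm above the seat, measured from the sunken holder.
- spring_deck (a joint): How far the holder's black deck (64 x 104 mm, top 20 mm below the seat) has sunk on its springs, m: 0 unloaded, stops at 0.024. It sinks straight down, carrying seat, saddles and clips, about 1 mm per 1.2 N of push, and comes back up. So the fuse must be followed some 2 to 10 mm below the height worked out from the unloaded seat before it snaps. 0.0215 is a push of about 26 N: too hard.
- saddle_left (a point): Bottom of the V of the white saddle at the +y end, 14 mm below the seat; the other is its mirror image. The two V saddles stand on the deck at the seat's y = +-26.5 mm, 4 mm thick along y, up to 2 mm above the seat's height, and carry the fuse's caps. Four guide rods with nuts stand at the deck's corners, x = +-22, y = +-43 mm, tops 10 mm below the seat.
- clip_left: Copper spring clip at the +y end of the seat; origin at its rounded lip, 34 mm out from the seat and 5 mm above it; the flared top reaches 16 mm above the seat, 14 mm wide. The fuse's chamfers spread each clip outwards about 4 mm: the push rises to about 13 to 19 N, drops as the fuse passes the lips, and rises again once it rests in the saddles. Pulling it out again takes 10 N or more.
- clip_right: The same clip, mirrored, at the -y end of the seat.
- switch (a joint): Angle of the switch lever, rad: 0 off (leans to the base's -x), 1.0 fully on (leans to the base's +x). It stays where it is left and turns with little force.
- switch_tip (a point): Centre of the red ball (26 mm diameter) on the switch lever; the lever is 50 mm long from its pivot, which lies at the base's x = 0, y = 96 mm, 34 mm above the worktop, its axis along the base's y. The ball is about 78 mm above the worktop at either end, 84 mm in mid swing. Below it is a grey block 70 x 50 mm whose top is 37 mm above the worktop.
- screwdriver: Small yellow-handled screwdriver lying on the worktop at the right, 136 mm long; a bystander. Origin under its middle.
- post: Loose steel post lying on the worktop at the right, 75 mm long, 13 mm thick; a bystander. Origin under its middle.
There are look-alikes about, which are no part of the job. What is shaped like the fuse_blue but turquoise is not meant.

How it is judged:
On the way, in this order (a step that is already met when the one before it is completed fails the run):
1. the blue fuse has snapped in and lies fully home in the holder, while the switch is still off (z of fuse_blue in the frame of seat between -0.003 and 0.002 m and horizontal distance between fuse_blue and seat below 0.003 m and angle between the y axis of fuse_blue and the y axis of seat, either way round below 0.06 rad and value of joint switch below 0.4 rad), for 0.2 s.
2. the switch is thrown on (value of joint switch above 0.8 rad), for 0.1 s.
At the end, for the whole second after the job is handed in: The blue-banded fuse rests at its seat in the holder (centre within 2 mm above, 3 mm sideways, 0.06 rad of the seat's y), snapped under both clips and at rest; the switch reads above 0.8 rad; the red-banded fuse, the screwdriver and the post lie within 20 mm of where they were (z of fuse_blue in the frame of seat between -0.003 and 0.002 m and horizontal distance between fuse_blue and seat below 0.003 m and angle between the y axis of fuse_blue and the y axis of seat, either way round below 0.06 rad and linear speed of fuse_blue below 0.02 m/s and value of joint switch above 0.8 rad and distance of each of fuse_red, screwdriver, post from where it was at the start of the episode below 0.02 m); the robot touches nothing.
It fails at once if the fuse holder is pushed down harder than about 25 N (its sprung deck sinks more than 21.5 mm) (value of joint spring_deck above 0.0215 m).
It fails at once if the red-banded fuse is moved (distance of fuse_red from where it was at the start of the episode above 0.02 m).
It fails at once if the screwdriver or the post is moved (distance of any of screwdriver, post from where it was at the start of the episode above 0.02 m).
It also fails if it takes over 67 s, if anything falls off the work surface, if the arm or the gripper's body presses on something with over 40 N, if the wrist force passes 120 N, or if a joint passes its speed limit or range.

## Working session

There is one attempt and no reset: what is moved stays moved. The work goes in short steps, Python scripts to look and compute and a shell command to move; the robot and the scene stay as the last step left them, time stands still between calls to the robot, and variables do not carry over. Pictures are saved under pics/ and viewed, at most 10 in all, crops included, and the job is handed in when it is done.

```bash
mkdir -p pics; cat > h.py <<'E'
import numpy as np,cv2
from scipy.spatial.transform import Rotation as R
from rig import ctrl,optics,ticket
def cam(n):
    return optics.read_camera(n)
def ray(c,px):
    u=np.array([(px[0]-c['cx'])/c['fx'],(px[1]-c['cy'])/c['fy']]);s=u.copy()
    for _ in range(20): s=u/(1+c['k1']*(s@s))
    d=R.from_quat(c['orientation']).apply([s[0],-s[1],-1]); return np.array(c['position']),d
def onz(c,px,z):
    p,d=ray(c,px); return p+d*(z-p[2])/d[2]
def proj(c,P):
    q=R.from_quat(c['orientation']).inv().apply(np.array(P)-c['position']); s=np.array([q[0],-q[1]])/-q[2]
    s=s*(1+c['k1']*(s@s)); return np.array([s[0]*c['fx']+c['cx'],s[1]*c['fy']+c['cy']])
def tri(c1,p1,c2,p2):
    a,d=ray(c1,p1);b,e=ray(c2,p2);t=np.linalg.lstsq(np.c_[d,-e],b-a,rcond=None)[0]
    x,y=a+d*t[0],b+e*t[1]; return (x+y)/2,np.linalg.norm(x-y)
E
python3 - <<'E'
from h import *
s=ctrl.state();print(s, ctrl.finger_overhang)
for n in("top","side"):
    c=cam(n);cv2.imwrite(f'pics/{n}0.png',c['frame']);print(n,{k:v for k,v in c.items() if k!='frame'})
    for q in("fuse_blue","fuse_red","fuse_base","saddle_left","clip_left","clip_right","switch_tip","screwdriver","post"):
        print(q,[(round(m['confidence'],2),np.round(m['location']),int(m['region'].sum())) for m in optics.masks_of(q,n)[:4]])
E
```

```text
{'time': 0.0, 'qpos': array([ 1.59769197e+00,  4.08312675e-02,  8.38162713e-02, -5.02110499e-04,
       -1.61550102e+00, -3.33660991e-01]), 'dq': array([ 0.002061  , -0.00119831, -0.00084504, -0.0009483 ,  0.00049612,
       -0.00031745]), 'tau': array([-1.15638177e-03, -3.68207324e+01,  3.47416341e+01,  6.93240613e+00,
       -5.40201654e-03, -3.90511431e-06]), 'eef_pos': array([0.1810961 , 0.57199758, 0.40366303]), 'ee_rot': array([ 9.88261206e-01, -1.52771024e-01, -9.25765973e-05,  8.90879373e-04]), 'wrist_force': array([-0.56549849, -0.59448972,  0.76828215]), 'moment': array([ 0.04422417,  0.00613626, -0.02465936]), 'grip_force': 0.0, 'grip_width': 0.08556547556077208} 0.1734
top {'fx': 388.6357352684712, 'fy': 388.6357352684712, 'cx': 321.4379497496105, 'cy': 198.67488132564034, 'k1': -0.01038033359880127, 'position': array([ 0.26074397, -0.08286746,  1.22378544]), 'orientation': array([-0.06130868,  0.070114  ,  0.71327742, -0.69466581])}
fuse_blue [(0.64, array([387., 210.]), 154)]
fuse_red [(0.49, array([315., 210.]), 132)]
fuse_base [(0.69, array([231., 205.]), 1977)]
saddl
[... 216 characters left out ...]
 670)]
post [(0.43, array([427., 172.]), 106)]
side {'fx': 372.95092553352083, 'fy': 372.95092553352083, 'cx': 310.03270929326703, 'cy': 203.54236076938255, 'k1': -0.003644023127620194, 'position': array([ 0.2533828 , -0.85368105,  0.753261  ]), 'orientation': array([ 0.41503071, -0.0535054 , -0.13697331,  0.89784464])}
fuse_blue [(0.77, array([329., 282.]), 209), (0.72, array([300., 222.]), 117), (0.49, array([347., 251.]), 198)]
fuse_red []
fuse_base [(0.92, array([285., 170.]), 1178)]
saddle_left [(0.66, array([290., 168.]), 431)]
clip_left []
clip_right []
switch_tip []
screwdriver [(0.73, array([328., 335.]), 329)]
post [(0.6, array([302., 221.]), 122), (0.53, array([391., 318.]), 231)]
```

View pics/top0.png

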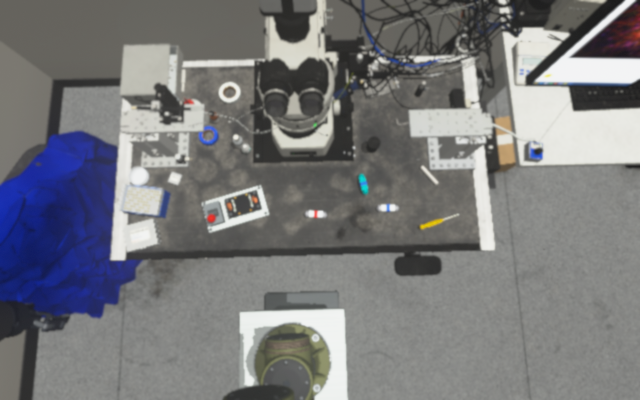

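View pics/side0.png

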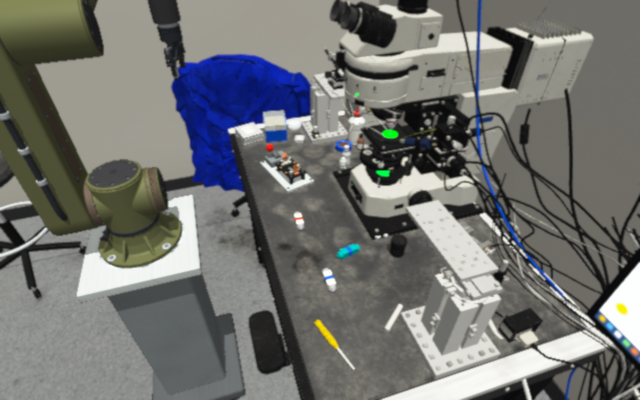

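Candidates: blue-banded (top 387,209 / side 329,281), turquoise (363,184 / 347,251), and red-banded (316,214 / 299,220). The white body with the blue band at (387,209) fits the description, and I'll confirm it in a crop.

```bash
python3 - <<'E'
from h import *
t=cam("top");s=cam("side")
import pickle;pickle.dump((t,s),open('c.pkl','wb'))
up=lambda f,x,y,w,h,k:cv2.resize(f[y:y+h,x:x+w],None,fx=k,fy=k,interpolation=cv2.INTER_CUBIC)
A=up(t['frame'],190,170,100,75,4);B=up(s['frame'],245,135,100,75,4);C=up(t['frame'],350,165,100,75,4);D=up(s['frame'],290,230,100,75,4)
cv2.imwrite('pics/crop1.png',np.vstack([np.hstack([A,B]),np.hstack([C,D])]))
# fuses: white/blue pixels
for c,z,b in((t,.012,(372,196,402,222)),(s,.012,(316,264,344,296))):
    x0,y0,x1,y1=b;f=c['frame'][y0:y1,x0:x1].astype(float)
    bg=np.median(f.reshape(-1,3),0);w=np.clip(np.abs(f-bg).sum(2)-90,0,200)
    v,u=np.mgrid[y0:y1,x0:x1];m=np.array([(u*w).sum(),(v*w).sum()])/w.sum()
    P=np.array([onz(c,(a,bb),z)[:2] for a,bb in zip(u.ravel(),v.ravel())]);W=w.ravel()/w.sum()
    mu=W@P;cv=(P-mu).T@((P-mu)*W[:,None]);ev,E=np.linalg.eigh(cv)
    print(m,mu,np.sqrt(ev),E[:,1],np.degrees(np.arctan2(E[1,1],E[0,1])))
E
```

```text
[387.68011042 207.2987414 ] [ 0.45560746 -0.31010052] [0.00606121 0.01686886] [0.02202686 0.99975738] 88.73785168474929
[329.1671781  278.34773536] [ 0.45500754 -0.30723597] [0.00604651 0.01907547] [0.0187535  0.99982414] 88.92544037640295
```

View pics/crop1.png

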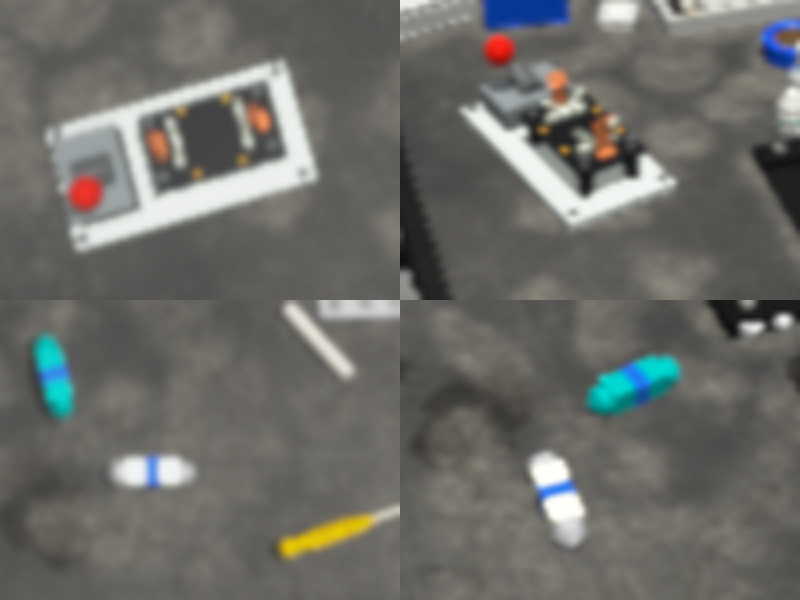

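The crop confirms that the white fuse with the blue band (top 387,209) is the right one. The turquoise look-alike is at (363,184). In the base crop, the switch ball is at the left, leaning towards the robot, which is the base's -x. Next I'll fit the base pose.

```bash
cat > base.py <<'E'
from h import *
import pickle
from scipy.optimize import least_squares
t,s=pickle.load(open('c.pkl','rb'))
def world(p,L):
    c,n=np.cos(p[2]),np.sin(p[2]); return [p[0]+c*L[0]-n*L[1],p[1]+n*L[0]+c*L[1],L[2]]
Q=[(-.05,-.066),(.05,-.066),(.05,.130),(-.05,.130)]
def rend(c,p,k=8):
    # model silhouette of plate top+sides, antialiased
    P=np.array([proj(c,world(p,(x,y,z))) for x,y in Q for z in(.0,.012)])
    im=np.zeros((400,640),np.uint8);cv2.fillConvexPoly(im,cv2.convexHull(np.round(P*16).astype(np.int32)),255,cv2.LINE_AA,4);return cv2.GaussianBlur(im,(0,0),.9)/255.
def whitepix(c,b):
    x0,y0,x1,y1=b;g=c['frame'].min(2).astype(float);m=np.zeros_like(g);m[y0:y1,x0:x1]=g[y0:y1,x0:x1]
    return m
def corners(c,b):
    m=(whitepix(c,b)>140).astype(np.uint8);cs,_=cv2.findContours(m,cv2.RETR_EXTERNAL,cv2.CHAIN_APPROX_NONE)
    h=cv2.convexHull(max(cs,key=cv2.contourArea))[:,0].astype(float);return h
E
python3 - <<'E'
from base import *
# crop clicks -> pixels
k=lambda p,o:((np.array(p)+.5)/4-.5)+o
T=[k(p,(190,170)) for p in((318,180),(285,60),(47,130),(78,250))]
S=[k(p,(245,135)) for p in((173,225),(275,183))]
ball=[k((86,193),(190,170)),k((99,50),(245,135))]
W=[onz(t,p,.012)[:2] for p in T];print(np.round(W,4))
print('lens',[round(float(np.linalg.norm(W[i]-W[i-3])),4) for i in range(4)])
print('S',[onz(s,p,.012)[:2].round(4) for p in S],'ball',tri(t,ball[0],s,ball[1]))
def res(p): return np.concatenate([proj(t,world(p,(*q,.012)))-u for q,u in zip(Q,T)]+[proj(s,world(p,(*q,.012)))-u for q,u in zip(Q[:2],S)])
c=np.mean(W,0);r=least_squares(res,[c[0],c[1]-.03,.25]);print(r.x,r.fun.round(2))
p=r.x
rt=least_squares(lambda p:res(p)[:8],p);print('top only',rt.x,rt.fun.round(2))
f=[]
for c,o,nm in((t,(190,170),'t'),(s,(245,135),'s')):
    im=cv2.resize(c['frame'][o[1]:o[1]+75,o[0]:o[0]+100],None,fx=4,fy=4,interpolation=cv2.INTER_CUBIC)
    def dot(L,col):
        q=(proj(c,world(p,L))-o+.5)*4-.5;cv2.circle(im,tuple(int(v) for v in q.round()),2,col,-1)
    for q in Q:dot((*q,.012),(255,0,255))
    for x in(-.032,.032):
        for y in(-.052,.052):dot((x,y,.044),(0,255,0))
    for y in(-.034,.034):dot((0,y,.069),(255,255,0))
    for y in(-.0265,.0265):
        dot((0,y,.05),(255,0,0))
    th=-.5; dot((-.05*np.sin(.5),.096,.078),(255,255,255))
    f.append(im)
cv2.imwrite('pics/ov.png',np.hstack(f))
E
```

```text
[[0.4419 0.0647]
 [0.5393 0.0908]
 [0.4873 0.2786]
 [0.3916 0.2516]]
lens [0.1008, 0.1948, 0.0994, 0.1936]
S [array([0.4435, 0.0612]), array([0.5373, 0.0889])] ball (array([0.42586089, 0.22817022, 0.07963645]), np.float64(0.0012101062042575877))
[0.47340895 0.14027232 0.26703518] [ 0.41 -0.23  0.3   0.05 -0.1  -0.01 -0.27  0.24 -0.45 -0.35  0.42 -0.26]
top only [0.47345321 0.14053373 0.26640009] [ 0.32 -0.23  0.23  0.05 -0.17 -0.05 -0.37  0.21]
```

View pics/ov.png

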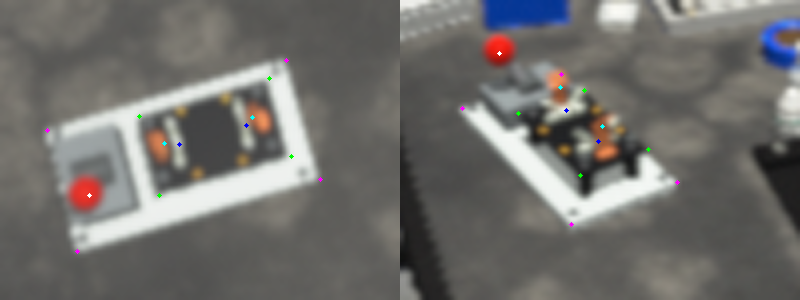

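```bash
cat > d.py <<'E'
# python3 d.py x y z toolx_deg -> row needed from measured pose
import sys
from h import *
x,y,z,a=map(float,sys.argv[1:5]);s=ctrl.state();r=R.from_quat(s['ee_rot'])
d=r.inv().apply(np.array([x,y,z])-s['eef_pos']);tx=r.apply([1,0,0])
yaw=-(np.radians(a)-np.arctan2(tx[1],tx[0]));yaw=(yaw+np.pi)%(2*np.pi)-np.pi
print('t',round(s['time'],2),'pos',s['eef_pos'].round(4),'delta',d.round(4),'yaw',round(yaw,4),'F',s['wrist_force'].round(2),'w',round(s['grip_width'],4),'tilt',r.apply([0,0,1]).round(3),'q6',s['qpos'][5].round(2))
E
python3 - <<'E'
from base import *
k=lambda p,o:((np.array(p)+.5)/4-.5)+o
p=(.4734,.1403,.267)
for a,b in(((181,112),(165,130)),((226,98),(197,101)),((197,173),(143,129)),((242,159),(165,150)),((226,98),(220,130)),((181,112),(197,101))):
    P,e=tri(t,k(a,(190,170)),s,k(b,(245,135)));d=P[:2]-p[:2];c,n=np.cos(p[2]),np.sin(p[2])
    print(a,b,(np.array([c*d[0]+n*d[1],-n*d[0]+c*d[1],P[2]])*1e3).round(1),round(e*1e3,1))
E
for i in 1 2; do python3 -m inch '[[0,0,0,0,0.6],[0,0,0,0,0.6],[0,0,0,0,0.6],[0,0,0,0,0.6],[0,0,0,0,0.6]]' >/dev/null; done
python3 -m inch '[[0,0,0,0,0.08]]'
python3 d.py 0.39 0.21 0.404 -91
```

```text
(181, 112) (165, 130) [14.5 26.9 28.9] 30.5
(226, 98) (197, 101) [ 11.5 -18.8  81.7] 11.4
(197, 173) (143, 129) [-24.9  20.4  44. ] 1.7
(242, 159) (165, 150) [-24.2 -15.4  43.7] 1.5
(226, 98) (220, 130) [ 26.4 -16.2  44.1] 0.5
(181, 112) (197, 101) [24.  18.  54.4] 2.1
time: 2.02
eef_pos: [0.1812, 0.572, 0.4047]
ee_rot: [-0.7, 0.715, -0.0, -0.0]
wrist_force: [-0.6, 0.3, -0.6]
grip_width: 0.0854
grip_force: 0.0
t 2.02 pos [0.1812 0.572  0.4047] delta [ 0.3575 -0.2164  0.0007] yaw -0.0037 F [-0.65  0.25 -0.63] w 0.0854 tilt [-0. -0. -1.] q6 -1.62
```

```bash

for i in 1 2; do python3 -m inch '[[0,0.18,-0.105,0,0],[0,0.18,-0.105,0,0],[0,0.18,-0.105,0,0],[0,0.18,-0.105,0,0],[0,0.18,-0.105,0,0]]' >/dev/null; done
for i in 1 2 3; do python3 -m inch '[[0,0.17,-0.025,0.04,0],[0,0.17,-0.025,0.04,0],[0,0.17,-0.025,0.04,0],[0,0.17,-0.025,0.04,0],[0,0.17,-0.025,0.04,0]]' >/dev/null; done
python3 -m inch '[[0,0,0,0,0],[0,0,0,0,0],[0,0,0,0,0]]'
python3 d.py 0.4555 -0.309 0.178 -91
```

```text
time: 4.35
eef_pos: [0.4524, -0.3016, 0.2853]
ee_rot: [-0.702, 0.712, -0.0, 0.0]
wrist_force: [1.0, 0.2, -0.2]
grip_width: 0.0854
grip_force: 0.0
t 4.35 pos [ 0.4524 -0.3016  0.2853] delta [ 0.0073 -0.0031  0.1073] yaw 0.0022 F [ 0.99  0.21 -0.2 ] w 0.0854 tilt [ 0.001 -0.    -1.   ] q6 0.2
```

```bash

python3 -m inch '[[0,0.0075,-0.003,0.03,0],[0,0.0075,-0.003,0.06,0],[0,0.0075,-0.003,0.08,0],[0,0.0075,-0.003,0.095,0],[0,0.0075,-0.003,0.095,0]]' 
python3 -m inch '[[0,0,0,0.006,0],[0,0,0,0.012,0],[0,0,0,0.012,0],[0.3,0,0,0.012,0],[0.5,0,0,0.012,0]]'
for i in 1 2; do python3 -m inch '[[1,0,0,0,0],[1,0,0,0,0],[1,0,0,0,0],[1,0,0,0,0],[1,0,0,0,0]]' ; done
python3 d.py 0.4555 -0.309 0.178 -91
```

```text
time: 4.77
eef_pos: [0.4543, -0.3081, 0.1869]
ee_rot: [-0.702, 0.712, 0.002, -0.001]
wrist_force: [-0.9, -0.6, -0.4]
grip_width: 0.0856
grip_force: 0.0
time: 5.18
eef_pos: [0.4554, -0.31, 0.1787]
ee_rot: [-0.702, 0.713, -0.001, 0.0]
wrist_force: [0.0, 0.7, -0.2]
grip_width: 0.0639
grip_force: 0.0
time: 5.6
eef_pos: [0.4552, -0.3101, 0.1782]
ee_rot: [-0.701, 0.713, -0.0, 0.0]
wrist_force: [-0.2, 0.6, 2.3]
grip_width: 0.0189
grip_force: 61.1
time: 6.02
eef_pos: [0.4552, -0.3101, 0.1782]
ee_rot: [-0.701, 0.713, -0.0, 0.0]
wrist_force: [-0.7, -0.3, 4.8]
grip_width: 0.0182
grip_force: 61.2
t 6.02 pos [ 0.4552 -0.3101  0.1782] delta [-0.0011 -0.0003  0.0002] yaw 0.0016 F [-0.7  -0.32  4.79] w 0.0182 tilt [ 0.001 -0.001 -1.   ] q6 0.22
```

```bash

python3 -m inch '[[1,0,0,-0.02,0],[1,0,0,-0.06,0],[1,0,0,-0.1,0],[1,0,0,-0.13,0],[1,0,0,-0.13,0]]' 
for i in 1 2 3; do python3 -m inch '[[1,-0.04,-0.002,0,0],[1,-0.08,-0.004,0,0],[1,-0.12,-0.006,0,0],[1,-0.15,-0.008,0,0],[1,-0.15,-0.008,0,0]]' >/dev/null; done
python3 -m inch '[[1,0,0,0,-0.1],[1,0,0,0,-0.2],[1,0,0,0,-0.285],[1,0,0,0,-0.285],[1,0,0,0,-0.285]]'
python3 d.py 0.4736 0.1414 0.308 -74.7
python3 - <<'E'
from h import *
import pickle
t=cam("top");s=cam("side");pickle.dump((t,s),open('c2.pkl','wb'))
st=ctrl.state();G=st['eef_pos']+R.from_quat(st['ee_rot']).apply([0,0,.165]);f=[]
for c in(t,s):
    u=proj(c,G);o=np.round(u).astype(int)-[30,30];print(u)
    f.append(cv2.resize(c['frame'][o[1]:o[1]+60,o[0]:o[0]+60],None,fx=6,fy=6,interpolation=cv2.INTER_CUBIC))
cv2.imwrite('pics/held.png',np.hstack(f))
E
```

```text
time: 6.43
eef_pos: [0.4558, -0.3106, 0.3152]
ee_rot: [-0.701, 0.713, -0.005, 0.002]
wrist_force: [-0.1, -0.2, 0.8]
grip_width: 0.0185
grip_force: 60.7
time: 8.1
eef_pos: [0.4862, 0.1392, 0.3069]
ee_rot: [0.795, -0.607, -0.0, 0.001]
wrist_force: [-0.7, -0.1, -1.0]
grip_width: 0.0185
grip_force: 60.7
t 8.1 pos [0.4862 0.1392 0.3069] delta [-0.0054  0.0116 -0.0011] yaw -0.0011 F [-0.69 -0.11 -1.05] w 0.0185 tilt [-0.001 -0.001 -1.   ] q6 -0.41
[237.15553004 193.17890672]
[292.57180997 141.07922041]
```

View pics/held.png

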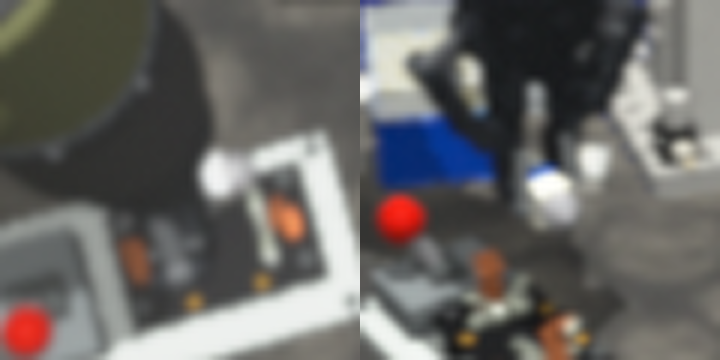

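The crops show the fuse held level in the fingers, with its near cap end at about (232,170) in the top crop and (567,212) in the side crop. I'll overlay the expected outline to measure any offset along its axis.

```bash
python3 - <<'E'
from h import *
import pickle
t,s=pickle.load(open('c2.pkl','rb'))
st=ctrl.state();r=R.from_quat(st['ee_rot']);f=[]
for c in(t,s):
    u=proj(c,st['eef_pos']+r.apply([.02,0,.168]));o=np.round(u).astype(int)-[20,20]
    im=cv2.resize(c['frame'][o[1]:o[1]+40,o[0]:o[0]+40],None,fx=10,fy=10,interpolation=cv2.INTER_CUBIC)
    for ax,rad,col in((.022,.010,(0,255,0)),(.03,.010,(255,0,255)),(.036,.0015,(0,255,255))):
        for a in np.linspace(0,2*np.pi,24):
            q=(proj(c,st['eef_pos']+r.apply([ax,rad*np.cos(a),.168+rad*np.sin(a)]))-o+.5)*10
            cv2.circle(im,tuple(int(v) for v in q),1,col,-1)
    f.append(im)
cv2.imwrite('pics/held2.png',np.hstack(f))
E
```

```text
(no output)
```

View pics/held2.png

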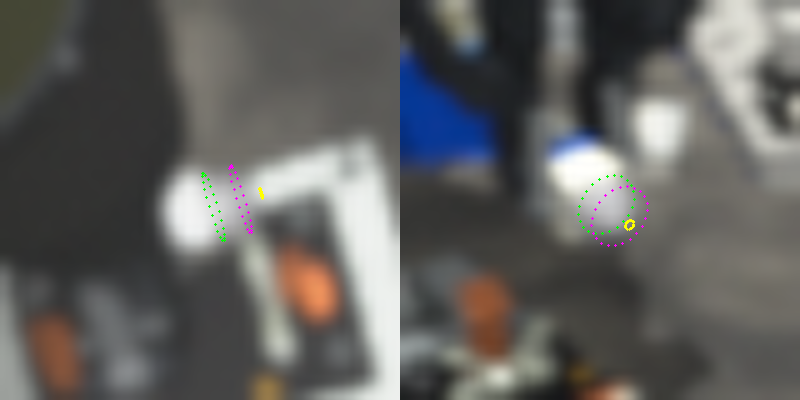

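```bash
python3 - <<'E'
from base import *
def cen(c,b,fn,th):
    x0,y0,x1,y1=b;f=c['frame'][y0:y1,x0:x1].astype(float);w=np.clip(fn(f)-th,0,None);v,u=np.mgrid[y0:y1,x0:x1]
    return np.array([(u*w).sum(),(v*w).sum()])/w.sum()
blue=lambda f:f[...,0]-f[...,2]
org=lambda f:f[...,2]-f[...,0]
bt=cen(t,(375,196,402,222),blue,20);bs=cen(s,(316,264,344,296),blue,20)
print('band',bt,bs,tri(t,bt,s,bs),onz(t,bt,.0195)[:2],onz(s,bs,.017)[:2])
# gaussian-model fit of fuse on table: brightness ends along axis y at z=.01
for c,nm in((t,'t'),(s,'s')):
    ys=np.arange(-.36,-.26,.002);g=cv2.GaussianBlur(c['frame'],(0,0),.5)
    pr=[]
    for y in ys:
        q=proj(c,(.4553,y,.015));pr.append(cv2.remap(c['frame'],np.float32([[q[0]]]),np.float32([[q[1]]]),cv2.INTER_LINEAR)[0,0].astype(int).sum()//3)
    print(nm,list(zip((ys*1e3).round().astype(int).tolist(),map(int,pr))))
p=(.4734,.1403,.267);c_,n_=np.cos(p[2]),np.sin(p[2])
L=lambda P:np.round(1e3*np.array([c_*(P[0]-p[0])+n_*(P[1]-p[1]),-n_*(P[0]-p[0])+c_*(P[1]-p[1]),P[2]]),1)
k=lambda q,o:((np.array(q)+.5)/4-.5)+o
W=[]
for a,b in(((157,146),(160,88)),((259,118),(204,138))):
    a=k(a,(190,170)).round().astype(int);b=k(b,(245,135)).round().astype(int)
    ca=cen(t,(a[0]-4,a[1]-6,a[0]+5,a[1]+7),org,60);cb=cen(s,(b[0]-5,b[1]-8,b[0]+6,b[1]+8),org,60)
    P,e=tri(t,ca,s,cb);W.append(P);print('clip',ca,cb,L(P),e,L(onz(t,ca,.074)))
print('mid',L(np.mean(W,0)))
rt=cen(t,(200,208,220,228),org,60);rs=cen(s,(262,140,278,156),org,60);print('ball',L(tri(t,rt,s,rs)[0]))
E
```

```text
band [387.63975735 207.35977601] [328.57410611 276.95242215] (array([ 0.45361403, -0.30847982,  0.01939796]), np.float64(0.0012078581807854589)) [ 0.45420497 -0.30855156] [ 0.45364692 -0.30670798]
t [(-360, 108), (-358, 110), (-356, 110), (-354, 109), (-352, 108), (-350, 108), (-348, 110), (-346, 120), (-344, 139), (-342, 159), (-340, 179), (-338, 194), (-336, 203), (-334, 213), (-332, 223), (-330, 234), (-328, 239), (-326, 242), (-324, 242), (-322, 242), (-320, 242), (-318, 238), (-316, 226), (-314, 205), (-312, 181), (-310, 164), (-308, 168), (-306, 187), (-304, 211), (-302, 228), (-300, 238), (-298, 242), (-296, 242), (-294, 242), (-292, 241), (-290, 237), (-288, 232), (-286, 223), (-284, 213), (-282, 201), (-280, 177), (-278, 154), (-276, 130), (-274, 112), (-272, 98), (-270, 90), (-268, 90), (-266, 91), (-264, 92), (-262, 92)]
s [(-360, 101), (-358, 102), (-356, 102), (-354, 102), (-352, 101), (-350, 100), (-348, 117), (-346, 145), (-344, 171), (-342, 189), (-340, 197), (-338, 203), (-336, 210), (-334, 218), (-332, 219), (-330, 226), (-328, 236), (-326, 246), (-324, 252), (-322, 253), (-320, 253), (-318, 253), (-316, 253), (-314, 251), (-312, 246), (-310, 215), (-308, 180), (-306, 147), (-304, 154), (-302, 178), (-300, 217), (-298, 242), (-296, 251), (-294, 253), (-292, 253), (-290, 253), (-288, 252), (-286, 251), (-284, 240), (-282, 230), (-280, 219), (-278, 202), (-276, 178), (-274, 142), (-272, 109), (-270, 97), (-268, 90), (-266, 88), (-264, 86), (-262, 84)]
clip [229.17584746 205.56461864] [284.00437445 155.22309711] [ 0.2 38.4 70.7] 0.00046300268499354096 [-0.3 37.7 74. ]
clip [254.6201882  199.31650984] [295.64223851 170.18654231] [ -0.2 -38.   55.4] 0.0011286737111895087 [ -3.9 -40.1  74. ]
mid [-0.   0.2 63.1]
ball [-22.5  97.5  81.4]
```

```bash
python3 d.py 0.4737 0.1393 0.250 -74.7
```

```text
t 8.2 pos [0.4863 0.1393 0.3073] delta [-0.0033  0.0121  0.0573] yaw -0.0008 F [ 0.13 -0.54 -0.43] w 0.0184 tilt [-0.001 -0.    -1.   ] q6 -0.41
```

```bash

python3 -m inch '[[1,-0.0033,0.0121,0.02,-0.001],[1,-0.0033,0.0121,0.04,-0.001],[1,-0.0033,0.0121,0.05,-0.001],[1,-0.0033,0.0121,0.056,-0.001],[1,-0.0033,0.0121,0.056,-0.001]]'
python3 -m inch '[[1,0,0,0,0],[1,0,0,0,0],[1,0,0,0,0]]'
python3 d.py 0.4737 0.1393 0.250 -74.7
python3 -m inch '[[1,0,0,0.001,0],[1,0,0,0.002,0],[1,0,0,0.003,0],[1,0,0,0.004,0],[1,0,0,0.004,0]]'|grep -E "pos|force"
python3 -m inch '[[1,0,0,0.001,0],[1,0,0,0.002,0],[1,0,0,0.003,0],[1,0,0,0.004,0],[1,0,0,0.004,0]]'|grep -E "pos|force"
python3 d.py 0.4737 0.1393 0.240 -74.7
```

```text
time: 8.62
eef_pos: [0.4736, 0.1393, 0.2505]
ee_rot: [0.796, -0.606, -0.0, 0.001]
wrist_force: [-0.3, -0.4, -0.2]
grip_width: 0.0184
grip_force: 60.7
time: 8.87
eef_pos: [0.4741, 0.1397, 0.2528]
ee_rot: [0.796, -0.606, 0.0, -0.001]
wrist_force: [0.8, 0.8, -1.1]
grip_width: 0.0185
grip_force: 60.7
t 8.87 pos [0.4741 0.1397 0.2528] delta [0.0003 0.0005 0.0028] yaw 0.0027 F [ 0.82  0.82 -1.08] w 0.0185 tilt [ 0.001  0.001 -1.   ] q6 -0.43
eef_pos: [0.4736, 0.1396, 0.2474]
wrist_force: [0.2, -0.4, -1.0]
grip_force: 60.7
eef_pos: [0.4738, 0.1398, 0.2439]
wrist_force: [-1.1, 2.0, 1.3]
grip_force: 60.9
t 9.7 pos [0.4738 0.1398 0.2439] delta [0.0005 0.0002 0.0039] yaw 0.0031 F [-1.13  1.99  1.29] w 0.0188 tilt [ 0.001  0.001 -1.   ] q6 -0.43
```

```bash
for i in 1 2; do
python3 -m inch '[[1,0,0,0.0005,0],[1,0,0,0.001,0],[1,0,0,0.0015,0],[1,0,0,0.002,0],[1,0,0,0.002,0]]'|grep -E "pos|t_force"; python3 d.py 0.4737 0.1393 0.240 -74.7; done
```

```text
eef_pos: [0.4738, 0.1398, 0.242]
wrist_force: [-0.7, 2.5, 2.6]
t 10.12 pos [0.4738 0.1398 0.242 ] delta [0.0005 0.0003 0.002 ] yaw 0.0032 F [-0.73  2.48  2.65] w 0.0188 tilt [ 0.001  0.001 -1.   ] q6 -0.43
eef_pos: [0.4738, 0.1398, 0.2401]
wrist_force: [-1.3, 4.3, 6.5]
t 10.53 pos [0.4738 0.1398 0.2401] delta [0.0005 0.0003 0.0001] yaw 0.0032 F [-1.28  4.26  6.5 ] w 0.0185 tilt [ 0.001  0.001 -1.   ] q6 -0.43
```

```bash

python3 -m inch '[[1,-0.001,0,0,0],[1,-0.001,0,0,0],[1,-0.001,0,0,0]]'|grep -E "pos|t_force"
python3 -m inch '[[1,-0.001,0,0,0],[1,-0.001,0,0,0],[1,-0.001,0,0,0]]'|grep -E "pos|t_force"
```

```text
eef_pos: [0.4735, 0.1406, 0.2399]
wrist_force: [-0.1, 2.8, 4.9]
eef_pos: [0.4733, 0.1412, 0.2398]
wrist_force: [1.7, -1.1, 4.4]
```

```bash

python3 -m inch '[[1,0.0004,0,0.0005,0],[1,0.0004,0,0.001,0],[1,0.0004,0,0.0015,0],[1,0.0004,0,0.002,0],[1,0.0004,0,0.002,0]]'|grep -E "pos|t_force"
python3 -m inch '[[1,0,0,0.0005,0],[1,0,0,0.001,0],[1,0,0,0.0015,0],[1,0,0,0.002,0],[1,0,0,0.002,0]]'|grep -E "pos|t_force"
```

```text
eef_pos: [0.4734, 0.141, 0.2381]
wrist_force: [0.8, 0.1, 6.3]
eef_pos: [0.4734, 0.141, 0.2365]
wrist_force: [-0.0, -0.5, 8.6]
```

Now balanced along the axis, so I'll keep pressing.

```bash
for i in 1 2 3; do
python3 -m inch '[[1,0,0,0.0005,0],[1,0,0,0.001,0],[1,0,0,0.0015,0],[1,0,0,0.002,0],[1,0,0,0.002,0]]'|grep -E "pos|_force|width"; done
```

```text
eef_pos: [0.4735, 0.141, 0.2348]
wrist_force: [-0.6, -0.9, 8.7]
grip_width: 0.0185
grip_force: 61.9
eef_pos: [0.4736, 0.1411, 0.2332]
wrist_force: [-1.7, -0.7, 11.5]
grip_width: 0.0185
grip_force: 62.2
eef_pos: [0.4737, 0.1411, 0.2316]
wrist_force: [-1.7, -0.6, 13.3]
grip_width: 0.0186
grip_force: 62.4
```

```bash
for i in 1 2 ; do
python3 -m inch '[[1,0,0,0.0004,0],[1,0,0,0.0008,0],[1,0,0,0.0012,0],[1,0,0,0.0015,0],[1,0,0,0.0015,0]]'|grep -E "pos|t_force|width"; done
```

```text
eef_pos: [0.4738, 0.1411, 0.2304]
wrist_force: [-1.9, -0.4, 13.0]
grip_width: 0.0185
eef_pos: [0.4739, 0.1412, 0.2292]
wrist_force: [-2.6, -1.1, 15.2]
grip_width: 0.0185
```

```bash
for i in 1 2 ; do
python3 -m inch '[[1,0,0,0.0004,0],[1,0,0,0.0008,0],[1,0,0,0.0012,0],[1,0,0,0.0015,0],[1,0,0,0.0015,0]]'|grep -E "pos|t_force|width"; done
```

```text
eef_pos: [0.474, 0.1412, 0.228]
wrist_force: [-2.4, -1.9, 15.4]
grip_width: 0.0182
eef_pos: [0.4741, 0.1412, 0.2268]
wrist_force: [-2.9, -1.2, 16.5]
grip_width: 0.0184
```

```bash
for i in 1 2 ; do
python3 -m inch '[[1,0,0.0004,0.0004,0],[1,0,0.0004,0.0008,0],[1,0,0.0004,0.0012,0],[1,0,0.0004,0.0012,0]]'|grep -E "pos|t_force|width"; done
```

```text
eef_pos: [0.4738, 0.1412, 0.2256]
wrist_force: [0.9, -0.5, 6.1]
grip_width: 0.0181
eef_pos: [0.4733, 0.1411, 0.2235]
wrist_force: [-0.0, -0.0, 13.1]
grip_width: 0.0183
```

```bash

python3 -m inch '[[1,0,0,0.0005,0],[1,0,0,0.001,0],[1,0,0,0.0015,0],[1,0,0,0.002,0],[1,0,0,0.002,0]]'|grep -E "pos|t_force|width"
python3 -m inch '[[1,0,0,0.0005,0],[1,0,0,0.001,0],[1,0,0,0.0015,0],[1,0,0,0.0015,0],[1,0,0,0.0015,0]]'|grep -E "pos|t_force|width"
```

```text
eef_pos: [0.4735, 0.1412, 0.222]
wrist_force: [0.6, 0.0, 13.7]
grip_width: 0.0185
eef_pos: [0.4736, 0.1412, 0.2209]
wrist_force: [0.9, 0.5, 14.2]
grip_width: 0.0186
```

```bash

python3 -m inch '[[1,0,0,0.0005,0],[1,0,0,0.001,0],[1,0,0,0.0015,0],[1,0,0,0.002,0],[1,0,0,0.002,0]]'|grep -E "pos|t_force|width"
python3 -m inch '[[1,0,0,-0.002,0],[1,0,0,-0.004,0],[1,0,0,-0.006,0],[1,0,0,-0.008,0],[1,0,0,-0.008,0]]'|grep -E "pos|t_force|width"
```

```text
eef_pos: [0.4738, 0.1412, 0.2193]
wrist_force: [0.3, -0.5, 16.3]
grip_width: 0.0185
eef_pos: [0.4738, 0.1412, 0.2262]
wrist_force: [5.3, 0.4, 8.2]
grip_width: 0.0186
```

```bash

python3 -m inch '[[1,0,0,-0.002,0],[1,0,0,-0.004,0],[1,0,0,-0.005,0],[1,0,0,-0.005,0],[1,0,0,-0.005,0]]'|grep -E "pos|t_force|width"
for i in 1 2; do python3 -m inch '[[0.6,0,0,0,0],[0.6,0,0,0,0],[0.6,0,0,0,0],[0.6,0,0,0,0],[0.6,0,0,0,0]]'|grep -E "pos|_force|width";done
```

```text
eef_pos: [0.4737, 0.1412, 0.2301]
wrist_force: [8.1, 1.6, 4.2]
grip_width: 0.0183
eef_pos: [0.4722, 0.1408, 0.2281]
wrist_force: [0.2, -0.1, 0.0]
grip_width: 0.0342
grip_force: 0.0
eef_pos: [0.4725, 0.1409, 0.2288]
wrist_force: [0.3, -1.4, 0.6]
grip_width: 0.0344
grip_force: 0.0
```

```bash

python3 -m inch '[[0.6,0,0,-0.01,0],[0.6,0,0,-0.03,0],[0.6,0,0,-0.06,0],[0.6,0,0,-0.1,0],[0.6,0,0,-0.1,0]]' >/dev/null
python3 -m inch '[[1,-0.03,0.02,0,0],[1,-0.05,0.04,0,0],[1,-0.075,0.065,0,0],[1,-0.096,0.065,0,0],[1,-0.096,0.065,0,0]]'|grep -E "pos|_force|width"
python3 - <<'E'
from base import *
t=cam("top");s=cam("side")
up=lambda f,x,y,w,h,k:cv2.resize(f[y:y+h,x:x+w],None,fx=k,fy=k,interpolation=cv2.INTER_CUBIC)
cv2.imwrite('pics/in.png',np.hstack([up(t['frame'],200,175,80,75,5),up(s['frame'],255,140,80,75,5)]))
E
python3 d.py 0.3853 0.2173 0.238 -74.7
```

```text
eef_pos: [0.3828, 0.218, 0.3301]
wrist_force: [-0.3, 0.5, -0.2]
grip_width: 0.0003
grip_force: 0.0
t 19.3 pos [0.384  0.2165 0.3296] delta [-0.0003 -0.0014  0.0916] yaw 0.0049 F [-0.4  -1.06  0.44] w -0.0002 tilt [ 0.001  0.001 -1.   ] q6 -0.7
```

View pics/in.png

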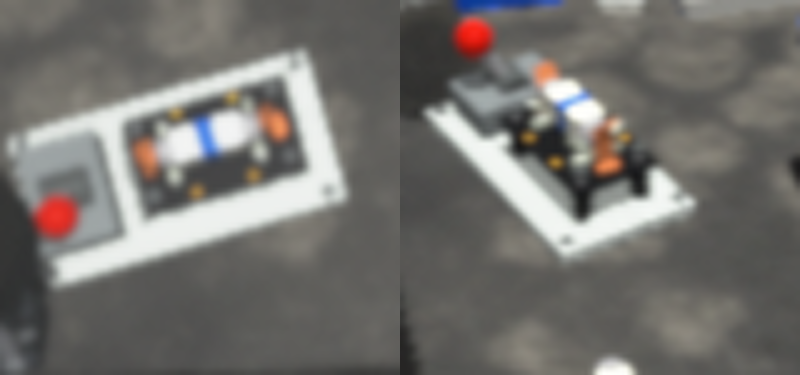

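The fuse lies between both clips, with its band at (207,137) in the top crop and (573,102) in the side crop. The switch is still off. I'll check its height before throwing the switch.

```bash
python3 - <<'E'
from base import *
t=cam("top");s=cam("side")
def cen(c,b,fn,th):
    x0,y0,x1,y1=b;f=c['frame'][y0:y1,x0:x1].astype(float);w=np.clip(fn(f)-th,0,None);v,u=np.mgrid[y0:y1,x0:x1]
    return np.array([(u*w).sum(),(v*w).sum()])/w.sum()
blue=lambda f:f[...,0]-f[...,2]
a=cen(t,(234,195,249,210),blue,30);b=cen(s,(362-100,154,380,168),blue,30)
b=cen(s,(280,152,300,168),blue,30)
P,e=tri(t,a,s,b);p=(.4734,.1403,.267);c_,n_=np.cos(p[2]),np.sin(p[2])
L=lambda P:np.round(1e3*np.array([c_*(P[0]-p[0])+n_*(P[1]-p[1]),-n_*(P[0]-p[0])+c_*(P[1]-p[1]),P[2]]),1)
print(a,b,L(P),e)
# white body angle/centre in top, projected on z=.074
x0,y0,x1,y1=229,190,256,212;f=t['frame'][y0:y1,x0:x1].astype(float)
w=np.clip(f[...,0]-150,0,60);n,lab,st,ce=cv2.connectedComponentsWithStats((w>0).astype(np.uint8));i=1+np.argmax(st[1:,4]);w=w*(lab==i)
v,u=np.mgrid[y0:y1,x0:x1];Q=np.array([onz(t,(i,j),.072)[:2] for i,j in zip(u.ravel(),v.ravel())]);W=w.ravel()/w.sum();m=W@Q
ev,E=np.linalg.eigh((Q-m).T@((Q-m)*W[:,None]));print(L([*m,.072]),np.sqrt(ev),np.degrees(np.arctan(E[1,1]/E[0,1])),'base axis',np.degrees(.267)-90)
E
```

```text
[240.76504027 201.9171009 ] [288.83096591 159.87642045] [-0.6  2.3 73. ] 0.002575099381149393
[ 0.6  1.9 72. ] [0.00639217 0.01611921] -75.57406975532177 base axis -74.70202687000702
```

The fuse is seated: the band top is at 73 mm (74 expected) and the axis is aligned to about 1°. Now the switch.

```bash

python3 -m inch '[[1,0,0.002,0.03,0],[1,0,0.002,0.06,0],[1,0,0.002,0.08,0],[1,0,0.002,0.09,0],[1,0,0.002,0.09,0]]'|grep -E "pos|t_force"
python3 -m inch '[[1,0,-0.01,0,0],[1,0,-0.02,0,0],[1,0,-0.03,0,0],[1,0,-0.037,0,0],[1,0,-0.042,0,0]]'|grep -E "pos|t_force"
python3 -m inch '[[1,0,-0.006,0,0],[1,0,-0.012,0,0],[1,0,-0.018,0,0],[1,0,-0.018,0,0]]'|grep -E "pos|t_force"
python3 d.py 0.4432 0.2331 0.238 -74.7
```

```text
eef_pos: [0.3823, 0.2145, 0.2365]
wrist_force: [0.6, 0.1, -0.6]
eef_pos: [0.4238, 0.2269, 0.2402]
wrist_force: [-2.0, -0.5, 2.0]
eef_pos: [0.441, 0.2318, 0.2388]
wrist_force: [-0.0, -0.7, 0.2]
t 20.57 pos [0.441  0.2318 0.2388] delta [-0.0007 -0.0025  0.0008] yaw 0.0026 F [-0.02 -0.65  0.19] w 0.0001 tilt [ 0. -0. -1.] q6 -0.62
```

```bash
for i in 1 2 3; do
python3 -m inch '[[1,0,-0.002,0,0],[1,0,-0.003,0,0],[1,0,-0.003,0,0]]'|grep -E "pos|t_force"; done
python3 - <<'E'
from base import *
t=cam("top");s=cam("side")
up=lambda f,x,y,w,h,k:cv2.resize(f[y:y+h,x:x+w],None,fx=k,fy=k,interpolation=cv2.INTER_CUBIC)
cv2.imwrite('pics/sw.png',np.hstack([up(t['frame'],190,175,80,75,5),up(s['frame'],245,125,80,75,5)]))
E
```

```text
eef_pos: [0.443, 0.2324, 0.2385]
wrist_force: [-1.7, -0.4, 0.2]
eef_pos: [0.4459, 0.2331, 0.2385]
wrist_force: [-1.0, -1.1, -0.1]
eef_pos: [0.4482, 0.2338, 0.2384]
wrist_force: [-9.4, -1.2, 2.4]
```

View pics/sw.png

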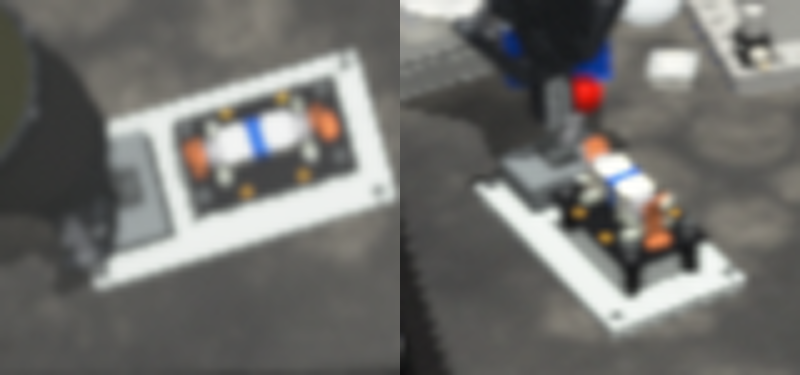

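The ball (587,95 in the side crop) is over on the far side and up against its stop at 9 N. I'll back off, raise the arm and verify the ball's position.

```bash

python3 -m inch '[[1,0,0.02,0,0],[1,0,0.05,0,0],[1,0,0.075,-0.02,0],[1,0,0.08,-0.06,0],[1,0,0.08,-0.1,0]]' >/dev/null
python3 -m inch '[[1,-0.03,0,0,0],[1,-0.07,0,0,0],[1,-0.1,0,0,0],[1,-0.1,0,0,0],[1,-0.1,0,0,0]]'|grep -E "pos|t_force"
python3 - <<'E'
from base import *
t=cam("top");s=cam("side")
def red(c,b):
    x0,y0,x1,y1=b;f=c['frame'][y0:y1,x0:x1].astype(float);w=np.clip(f[...,2]-f[...,1]*1.8-40,0,None);v,u=np.mgrid[y0:y1,x0:x1]
    return np.array([(u*w).sum(),(v*w).sum()])/w.sum(),w.sum()
p=(.4733,.1418,.267)
q=world(p,(.024,.096,.078));u=proj(t,q).astype(int);v=proj(s,q).astype(int)
a,na=red(t,(u[0]-8,u[1]-8,u[0]+9,u[1]+9));b,nb=red(s,(v[0]-8,v[1]-8,v[0]+9,v[1]+9));P,e=tri(t,a,s,b)
print(u,v,a,b,na,nb,P,e,'expected on',q)
E
```

```text
eef_pos: [0.3448, 0.3102, 0.3389]
wrist_force: [0.5, -0.6, -0.0]
[207 203] [281 143] [207.10679116 202.99730104] [281.38497129 142.77094598] 2741.7999999999997 3587.8 [0.47082535 0.24098422 0.08060845] 0.0011300078730340844 expected on [np.float64(0.4711210649678082), np.float64(0.24073054251405623), 0.078]
```

The ball sits at the expected fully-on position, so I'm handing in.

```bash
python3 -c "
from rig import ticket
print(ticket.sign_off())"
```

```text
the job is handed in; nothing more can be done
None
```

The blue-banded fuse is snapped into the holder (peak reading about 16.5 N), the switch is fully on, the other items were not approached, and the job is handed in; the hand-in returned no verdict.

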